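Set up the inspection station: magnifier over the part, tester reset with the stylus

TASK

Swing the magnifier round on its stiff arm until its lens is centred over the black part in the nest, and leave it there. Then take the stylus from its forked stand and, with its tip, press the small recessed reset button of the control unit all the way down and hold it for half a second. Finally hang the stylus upright in the fork again by its collar, and do not disturb the bin, the carton or the marker.

Things in the scene. Friction and masses are not known exactly. Their poses are not given: they have to be found in the camera images.
- magnifier (a joint): angle of the magnifier's stiff swing arm about its upright post, rad; range -1.25 to 1.25. It grows counter-clockwise seen from above. It stays where it is left (about 0.5 N m of friction)
- magnifier_hinge (a point): on the upright hinge axis of the magnifier's post, 160 mm above the table; the post stands on a round foot (130 mm across) and is 196 mm high
- lens (a point): centre of the magnifier's round lens, 240 mm from the hinge axis and 159 mm above the table. The head is a grey rim 110 mm across, from 150 to 168 mm above the table
- magnifier_knob (a point): top centre of the black upright peg (16 mm across, standing 38 mm above the rim) on the head's outer end, 290 mm from the hinge axis; its top is 206 mm above the table. It can be pushed or pinched from above to swing the arm
- nest: fixed part nest: aluminium plate 120 x 140 x 12 mm (its x, y) with a black plastic assembly clamped in its middle, 57 mm high in all. Origin: centre of its underside, below the middle of the assembly; z up. It may stand left or right of the magnifier's post
- console: fixed control unit of the tester: grey box 120 x 160 x 60 mm (its x, y, z) with a dark display, two raised round lamps (24 mm across) and one small recessed reset button in its top. Origin: centre of its underside; z up
- button_hole (a point): centre of the mouth of the recess, in the console's top face (60 mm above the table): a round hole 18 mm across with an upright axis. The top of the black reset button (15 mm across) lies 12 mm below the mouth
- reset_button (a joint): travel of the reset button, m: 0 released, 0.006 pressed fully down; springs back by itself, fully down takes about 4.5 N
- stylus: loose stylus, 143 mm long, 120 g. Origin: centre of its tip; z along the stylus from the tip to the handle. Steel shank 9 mm across at the tip, 11 mm below the collar; steel collar 36 mm across at 70 to 75 mm from the tip; round grey handle 24 mm across from 75 to 143 mm. It hangs upright in the fork of its stand, the underside of the collar on the prongs
- stylus_grip (a point): on the stylus' axis in the handle, 115 mm from the tip: a good place to grip it from above
- holder: fixed stylus stand: foot 90 x 90 x 10 mm, an upright plate at its back (+x) and two horizontal prongs 62 mm long along x (from x = -31 to 31 mm), 18 mm apart, top face 91 mm above the table. The slot between them is open towards the holder's -x. Origin on the table below the middle of the slot; z up
- fork (a point): middle of the slot, level with the prongs' top face, 91 mm above the table: the stylus hangs with its collar's underside here and its tip 21 mm above the table
- bin: bystander: loose red open bin, 160 x 110 x 70 mm, origin at the centre of its underside
- carton: bystander: loose closed carton, 70 x 90 x 60 mm, origin at the centre of its underside
- marker: bystander: loose white marker pen lying on the table, 130 mm long (its x), 17 mm thick, origin under its middle
Not all that is in view belongs to the job. Leave any orange look-alike of the nest alone.

How it is judged:
By the outcome, as a careful person would: the job done as asked, in the order asked, and still so for the second after the job is handed in, with the robot touching nothing.
It also fails if it takes over 72 s, if anything falls off the work surface, if the arm or the gripper's body presses on something with over 40 N, if the wrist force passes 120 N, or if a joint passes its speed limit or range.

ROBOT

A 6-joint arm with a two-finger parallel gripper is mounted at the origin on the work surface. World frame = base frame: x ahead of the robot, y to its left, z up, the work surface at z = 0. Lengths are in m, angles in rad, forces in N, time in s.
With the tool pointing down it reaches from about 0.35 to 0.975 m from the base axis. Payload 4.9 kg.
Tool frame: the origin (TCP) lies at the very end of the fingers, on their centre line; the grasp point (between the pads) lies ctrl.hold_point_z behind it (ctrl.hold_point_z is the distance from the TCP to the grasp point, in m); z points along the fingers, y is the line along which they close (so a half turn about z gives the same grasp; the last joint's range is limited). The gripper opens to 85 mm and grips with 20 to 120 N. Pads are 22 mm wide; open, the fingers measure 114 mm over their backs; the gripper's body (76 mm by 85 mm) begins 54 mm behind the grasp point. The pads swing forward as they close: fully open they stand 13 mm farther back than shut.
Start: joints at [1.18, 0.053, 1.613, -0, 1.476, -0.119], TCP at [0.168, 0.602, 0.231] pointing down, gripper open.
Joint ranges: [-3.01, 3.01], [-1.01, 2.22], [0.06, 2.58], [-1.02, 4.17], [0.09, 2.62], [-3.14, 3.14]. Speed limits (rad/s): [2.57, 2.57, 3.14, 3.14, 3.14, 3.14].

INTERFACE

Orientations are given as a rotation vector (axis times angle).
In Python, from station import ctrl gives the robot as it stands. The module is installed in compiled form; this text tells all that it offers.
- The arm moves only by the tool jog_arm, never from a script. Its argument "deltas" is a list of rows, each a list of 3 entries, a list of its own where there are three numbers: the closure, from -1 (fully open) to 1 (shut), then the shift along the world's x, y, z scaled (see below), then the turn, a rotation vector about the world's x, y, z scaled (see below). A call has 1 to 12 rows; each row is the pose to reach, as a shift and turn from the pose commanded when the call began, turning the shorter way round; what a row does not reach only later rows make up. The controller multiplies each number of a shift by 0.4 m and each number of a turn by 180 degrees. A row lasts 1/12 s, in which the tool goes at most 41.7 mm and 7.16 degrees, less where a joint would pass 70% of its speed; a pose out of reach is approached as far as the arm can. A call with a number of a shift or a turn outside -1 to 1 is refused whole. A call with a gripper value outside its range is refused whole. The fingers move at their own pace and stop on an object; "squeeze" is the grip in N (left out, the last holds). Time passes only in rows, so rows that repeat a pose let the fingers close. It gives the time, the measured TCP pose, the force, the opening and the grip force at its end, in the units of the state.
- ctrl.get_obs(): the state, without advancing time (a new reading comes with each control period).
- ctrl.get_image(name): name is "scene" or "top"; returns the picture (480x640x3 uint8, red, green, blue); there is no depth.
- ctrl.get_calibration(name): a dict with "K" (3x3 intrinsics, pixels), "extrinsics" (4x4, takes a point from world to camera coordinates). Camera axes: x right, y down, z forward; pixel columns grow to the right and rows downward; lengths in m; the calibration is good to about 2 mm. A picture is of the moment at which its call begins. get_calibration takes no time and is no camera call.
- ctrl.finish_job(): hands the job in; it is judged then, once.
The state is a dict: "t": time; "q": joint angles; "dq": joint speeds; "effort": joint torques, N m; "tool_pos": TCP position; "tool_rot": TCP orientation; "contact_force": force on the tool from outside, world axes, zero at the start; "wrist_torque": the same for the moment, N m; "opening": finger opening in m; "grip_force": force on a finger pad.
Only numpy, scipy, OpenCV 4.12 (cv2) and the standard library are available. Lean on these libraries where they do the work, as an engineer would, in place of code of your own. Each camera call takes 0.05 s, during which the arm holds its last target. There are 200 camera calls.

## Working session

There is one attempt and no reset: what is moved stays moved. The work goes in short steps, Python scripts to look and compute and a tool call to move; the robot and the scene stay as the last step left them, time stands still between calls to the robot, and variables do not carry over. Pictures are saved under pics/ and viewed, at most 10 in all, crops included, and the job is handed in when it is done.

Besides the shell and the picture viewer there is one more tool, called after "Emit:" as name(argument=value, ...), one argument or row to a line, values as JSON. jog_arm: Moves the arm, as the interface text tells. Its arguments: {"type":"object","properties":{"deltas":{"type":"array","items":{"type":"array"}},"squeeze":{"type":"number"}},"required":["deltas"]}

```bash
mkdir -p pics
python3 - <<'E'
from station import ctrl
import cv2,numpy as np
for n in("scene","top"):
    im=ctrl.get_image(n); cv2.imwrite(f"pics/{n}0.png",im[:,:,::-1]); c=ctrl.get_calibration(n)
    print(n,np.round(c["K"],1).tolist(),np.round(c["extrinsics"],4).tolist())
o=ctrl.get_obs();print({k:np.round(v,3) for k,v in o.items()},ctrl.hold_point_z)
E
```

```text
scene [[452.3, 0.0, 326.1], [0.0, 452.3, 240.3], [0.0, 0.0, 1.0]] [[0.4937, 0.8695, -0.0147, -0.1921], [0.7297, -0.4234, -0.5369, -0.3572], [-0.473, 0.2543, -0.8435, 1.6051], [0.0, 0.0, 0.0, 1.0]]
top [[492.1, 0.0, 323.4], [0.0, 492.1, 240.8], [0.0, 0.0, 1.0]] [[0.011, -0.9999, 0.0085, -0.0831], [-0.9937, -0.0118, -0.1113, 0.5818], [0.1114, -0.0073, -0.9938, 1.1305], [0.0, 0.0, 0.0, 1.0]]
{'t': np.float64(0.1), 'q': array([ 1.18 ,  0.053,  1.614,  0.   ,  1.476, -0.119]), 'dq': array([-0.001, -0.002, -0.002,  0.001,  0.003,  0.   ]), 'effort': array([ 1.0000e-03, -3.9491e+01, -3.7136e+01, -0.0000e+00,  4.0000e-03,
        0.0000e+00]), 'tool_pos': array([0.168, 0.602, 0.23 ]), 'tool_rot': array([-4.260e-01, -3.112e+00,  3.000e-03]), 'contact_force': array([ 0.325,  0.445, -0.29 ]), 'wrist_torque': array([-0.056,  0.024, -0.021]), 'grip_force': np.float64(0.0), 'opening': np.float64(0.086)} 0.0187
```

View pics/scene0.png

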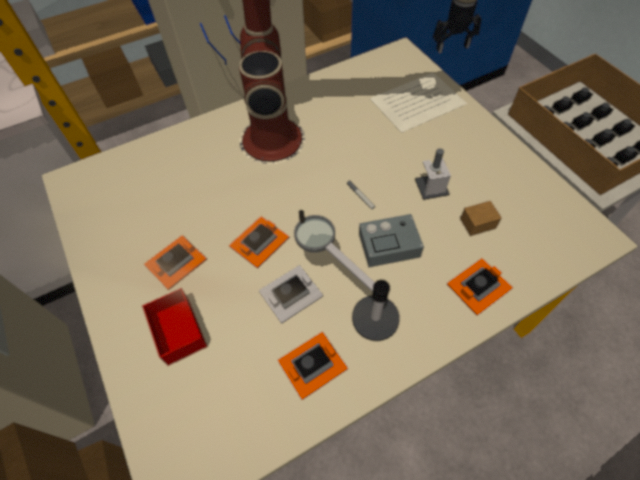

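View pics/top0.png

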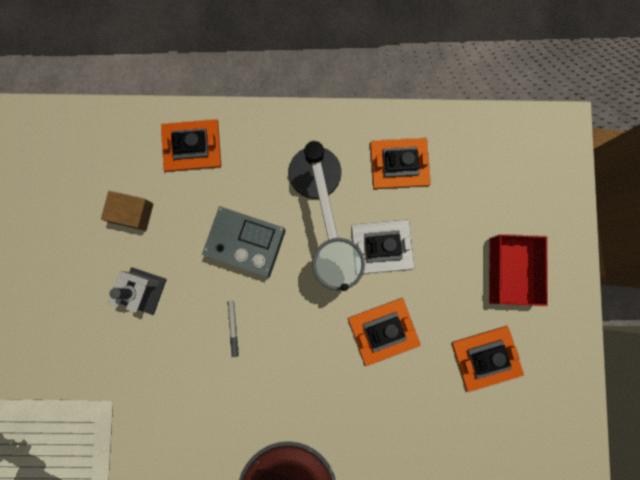

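The scene view shows the magnifier (lens at 315,233; post at 380,290), the grey nest (291,292), the console (391,240) and the stylus stand (435,178). The top view shows the post at (314,152), lens (339,264), knob (345,287), grey nest (382,247), console button at about (220,247) and the stylus at (124,294). I'll crop closer.

```bash
cat > h.py <<'E'
import numpy as np,cv2
from station import ctrl
C={n:ctrl.get_calibration(n) for n in("scene","top")}
def ray(n,p):
    E=np.array(C[n]["extrinsics"]);R,t=E[:3,:3],E[:3,3]
    return -R.T@t, R.T@np.linalg.solve(C[n]["K"],[*p,1.])
def at(n,p,z):
    o,d=ray(n,p); return o+d*(z-o[2])/d[2]
def tri(ps,pt):
    P=[np.array(C[n]["K"])@np.array(C[n]["extrinsics"])[:3] for n in("scene","top")]
    X=cv2.triangulatePoints(*P,np.array(ps,float),np.array(pt,float))[:,0];return X[:3]/X[3]
def proj(n,X):
    E=np.array(C[n]["extrinsics"]);v=np.array(C[n]["K"])@(E[:3,:3]@np.array(X)+E[:3,3]);return v[:2]/v[2]
E
python3 - <<'E'
import cv2,numpy as np
s=cv2.imread("pics/scene0.png");t=cv2.imread("pics/top0.png")
def crop(im,x,y,w,h,k): return cv2.resize(im[y:y+h,x:x+w],None,fx=k,fy=k,interpolation=cv2.INTER_CUBIC)
# top: x100-300,y180-320 ; scene 350-470,y140-280 
A=crop(t,95,190,200,150,4);cv2.imwrite("pics/c1.png",A)
B=crop(s,280,140,200,150,4);cv2.imwrite("pics/c2.png",B)
D=np.hstack([crop(t,285,135,130,170,3),crop(s,255,200,130,170,3)]);cv2.imwrite("pics/c3.png",D)
E
```

```text
(no output)
```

View pics/c1.png

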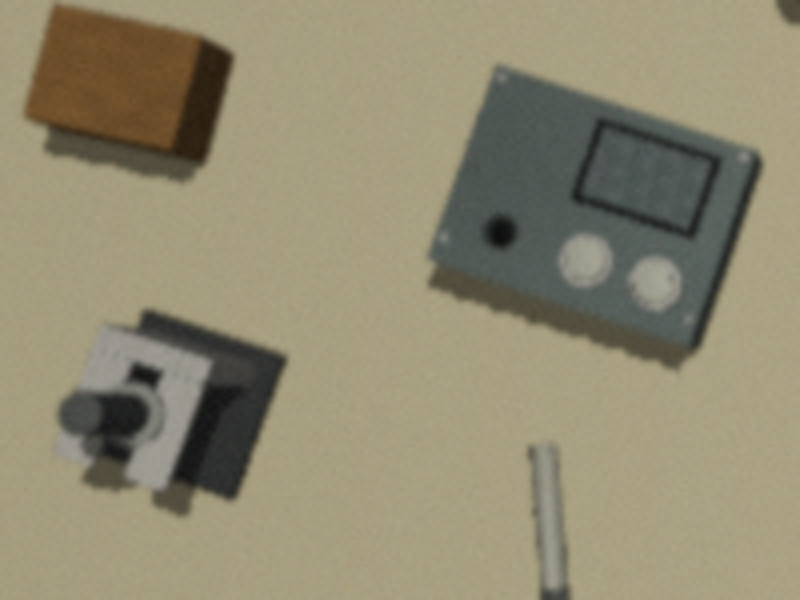

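View pics/c2.png

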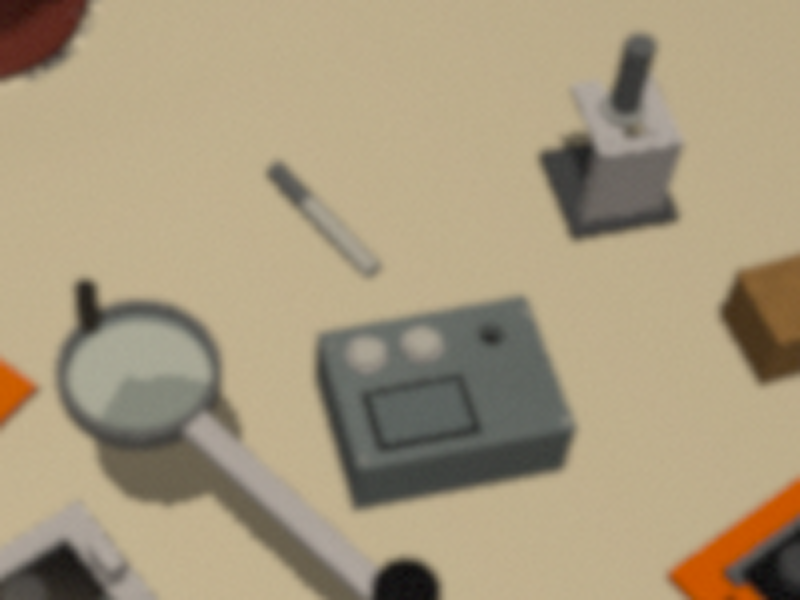

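View pics/c3.png

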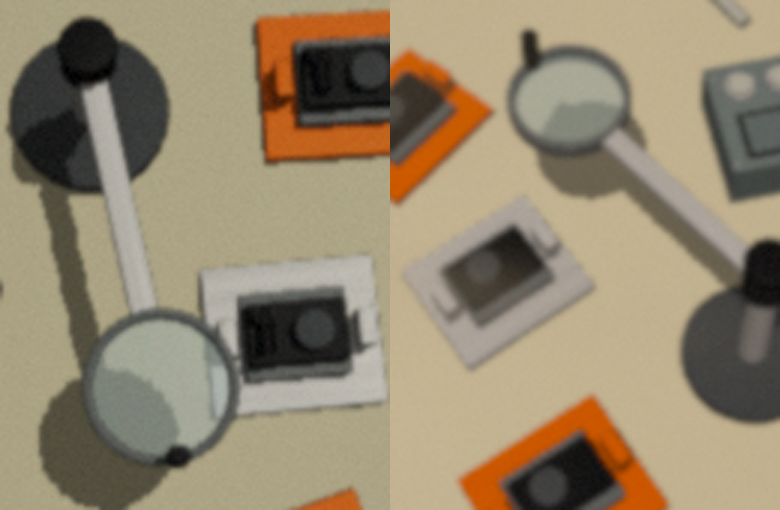

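Crops: the button mouth is at top (219.6,247.4) / scene (402.1,223.1). The handle top is at top (115,293) / scene (439.6,150.4). I also read the nest plate corners, lens, knob and post cap from both views. The holder slot opens toward image-down in the top view.

Run:
```python
from h import *
np.set_printoptions(precision=4,suppress=True)
f=lambda x0,y0,k,u,v:((u+.5)/k-.5+x0,(v+.5)/k-.5+y0)
T1=lambda u,v:f(95,190,4,u,v);S2=lambda u,v:f(280,140,4,u,v)
T3=lambda u,v:f(285,135,3,u,v);S3=lambda u,v:f(255,200,3,u-390,v)
def rep(n,s,t,z):
    print(n,tri(s,t),"top@z",at("top",t,z)[:2],"scene@z",at("scene",s,z)[:2])
rep("button",S2(490,333),T1(500,231),.06)
rep("handletop",S2(640,43),T1(82,413),.164)
rep("knobtop",S3(529,34),T3(177,457),.206)
rep("lens",S3(569,100),T3(160,388),.16)
rep("cap",S3(768,257),T3(87,46),.196)
print("foot",at("top",T3(89,113),.01),at("scene",S3(758,354),.01))
tc=[T3(200,270),T3(370,257),T3(386,402),T3(215,413)]
sc=[S3(523,197),S3(594,288),S3(470,368),S3(404,272)]
# order match: compute each
print("nest top",[at("top",p,.012)[:2] for p in tc],np.mean([at("top",p,.012)[:2] for p in tc],0))
print("nest scene",[at("scene",p,.012)[:2] for p in sc],np.mean([at("scene",p,.012)[:2] for p in sc],0))
print("assembly top", at("top",T3(294,330),.05)[:2],at("scene",S3(497,265),.05)[:2])
h=[T1(105,325),T1(212,358),T1(165,490),T1(58,455)]
print("holder",[at("top",p,.091)[:2] for p in h],np.mean([at("top",p,.091)[:2] for p in h],0))
hs=[S2(574,87),S2(650,82),S2(681,145),S2(592,153)]
print("holderS",[at("scene",p,.091)[:2] for p in hs],np.mean([at("scene",p,.091)[:2] for p in hs],0))
c=[T1(497,66),T1(762,157),T1(697,348),T1(431,257)]
print("console",[at("top",p,.06)[:2] for p in c])
print(at("top",T1(153,415),.164))
# marker, bin
print("marker",at("top",T1(542,442),.01)[:2],at("top",(235,355),.01)[:2],"carton",at("top",(126,210),.06))
```

```text
button [0.5608 0.1607 0.0655] top@z [0.5616 0.1623] scene@z [0.5578 0.1628]
handletop [0.4549 0.3506 0.1707] top@z [0.4548 0.3531] scene@z [0.4505 0.356 ]
knobtop [ 0.471 -0.117  0.209] top@z [ 0.4713 -0.1166] scene@z [ 0.4685 -0.1169]
lens [ 0.5198 -0.1068  0.1613] top@z [ 0.52   -0.1067] scene@z [ 0.5188 -0.1067]
cap [ 0.7517 -0.0537  0.2011] top@z [ 0.7536 -0.0531] scene@z [ 0.7495 -0.0525]
foot [ 0.7537 -0.0526  0.01  ] [ 0.7563 -0.0485  0.01  ]
nest top [array([ 0.6251, -0.1437]), array([ 0.6374, -0.2809]), array([ 0.5205, -0.2928]), array([ 0.5102, -0.1562])] [ 0.5733 -0.2184]
nest scene [array([ 0.5069, -0.1572]), array([ 0.6259, -0.1452]), array([ 0.6391, -0.2807]), array([ 0.5223, -0.2916])] [ 0.5735 -0.2187]
assembly top [ 0.5734 -0.2145] [ 0.5779 -0.2185]
holder [array([0.5036, 0.3732]), array([0.486, 0.313]), array([0.4133, 0.3351]), array([0.4317, 0.3949])] [0.4586 0.354 ]
holderS [array([0.4133, 0.338 ]), array([0.4391, 0.3924]), array([0.5026, 0.3733]), array([0.4748, 0.3099])] [0.4575 0.3534]
console [array([0.6578, 0.1673]), array([0.6064, 0.0125]), array([0.4957, 0.0475]), array([0.5462, 0.2013])]
[0.4541 0.3165 0.164 ]
marker [0.4409 0.1433] [0.3133 0.1278] carton [0.646  0.3818 0.06  ]
```

Both views agree: lens to hinge is 239 mm, nest to hinge 244 mm, and the heights match within 3–6 mm. Targets:

| Item | Value |
|---|---|
| Hinge | (.7525, -.0522) |
| Knob now | (.4705, -.117) |
| Knob goal | about (.540, -.2495), a swing of +29.7° |
| Stylus | about (.4525, .3545) |
| Button | about (.560, .1623) |

First I move above the knob.

Emit:
jog_arm(
  deltas=[
    [-1,[0.375,-0.9,0.125],[0,0,0]],
    [-1,[0.375,-0.9,0.125],[0,0,0]],
    [-1,[0.375,-0.9,0.125],[0,0,0]],
    [-1,[0.375,-0.9,0.125],[0,0,0]],
    [-1,[0.375,-0.9,0.125],[0,0,0]],
    [-1,[0.375,-0.9,0.125],[0,0,0]],
    [-1,[0.375,-0.9,0.125],[0,0,0]],
    [-1,[0.375,-0.9,0.125],[0,0,0]],
    [-1,[0.375,-0.9,0.125],[0,0,0]],
    [-1,[0.375,-0.9,0.125],[0,0,0]],
    [-1,[0.375,-0.9,0.125],[0,0,0]],
    [-1,[0.375,-0.9,0.125],[0,0,0]],
  ],
  squeeze=25,
)

```text
t: 1.1
tool_pos: [0.318, 0.2414, 0.2812]
tool_rot: [-0.43, -3.112, -0.001]
contact_force: [-0.5, 0.0, 0.1]
opening: 0.0852
grip_force: 0.0
```

Emit:
jog_arm(
  deltas=[
    [-1,[0.38,-0.9,0],[0,0,0]],
    [-1,[0.38,-0.9,0],[0,0,0]],
    [-1,[0.38,-0.9,0],[0,0,0]],
    [-1,[0.38,-0.9,0],[0,0,0]],
    [-1,[0.38,-0.9,0],[0,0,0]],
    [-1,[0.38,-0.9,0],[0,0,0]],
    [-1,[0.38,-0.9,0],[0,0,0]],
    [-1,[0.38,-0.9,0],[0,0,0]],
    [-1,[0.38,-0.9,0],[0,0,0]],
    [-1,[0.38,-0.9,0],[0,0,0]],
    [-1,[0.38,-0.9,0],[0,0,0]],
    [-1,[0.38,-0.9,0],[0,0,0]],
  ],
)

```text
t: 2.1
tool_pos: [0.4699, -0.117, 0.2803]
tool_rot: [-0.425, -3.11, -0.002]
contact_force: [0.5, -0.4, -1.0]
opening: 0.0854
grip_force: 0.0
```

Emit:
jog_arm(
  deltas=[
    [-1,[0,0,-0.05],[0,0,0]],
    [-1,[0,0,-0.1],[0,0,0]],
    [-1,[0,0,-0.15],[0,0,0]],
    [-1,[0,0,-0.2],[0,0,0]],
    [-1,[0,0,-0.24],[0,0,0]],
    [-1,[0,0,-0.24],[0,0,0]],
    [1,[0,0,-0.24],[0,0,0]],
    [1,[0,0,-0.24],[0,0,0]],
    [1,[0,0,-0.24],[0,0,0]],
    [1,[0,0,-0.24],[0,0,0]],
    [1,[0,0,-0.24],[0,0,0]],
    [1,[0,0,-0.24],[0,0,0]],
  ],
)

```text
t: 3.1
tool_pos: [0.4701, -0.1182, 0.1863]
tool_rot: [0.426, 3.112, -0.001]
contact_force: [-0.5, 0.3, 2.8]
opening: 0.015
grip_force: 24.3
```

Emit:
jog_arm(
  deltas=[
    [1,[0,0,0],[0,0,0]],
    [1,[0,0,0],[0,0,0]],
    [1,[0,0,0],[0,0,0]],
    [1,[0,0,0],[0,0,0]],
  ],
)

```text
t: 3.43
tool_pos: [0.4701, -0.1182, 0.1862]
tool_rot: [0.426, 3.112, -0.0]
contact_force: [-1.6, 0.9, 6.3]
opening: 0.0148
grip_force: 24.6
```

Emit:
jog_arm(
  deltas=[
    [1,[0.0078,-0.0303,0],[0,0,0.0138]],
    [1,[0.0168,-0.0603,0],[0,0,0.0275]],
    [1,[0.0272,-0.09,0],[0,0,0.0413]],
    [1,[0.0388,-0.119,0],[0,0,0.055]],
    [1,[0.0516,-0.1475,0],[0,0,0.0688]],
    [1,[0.0657,-0.1755,0],[0,0,0.0825]],
    [1,[0.081,-0.2028,0],[0,0,0.0963]],
    [1,[0.0974,-0.2295,0],[0,0,0.11]],
    [1,[0.115,-0.2554,0],[0,0,0.1238]],
    [1,[0.1337,-0.2805,0],[0,0,0.1375]],
    [1,[0.1534,-0.3048,0],[0,0,0.1513]],
    [1,[0.1742,-0.3283,0],[0,0,0.165]],
  ],
)

```text
t: 4.43
tool_pos: [0.5394, -0.2506, 0.1863]
tool_rot: [0.389, -3.116, 0.002]
contact_force: [-3.8, -0.4, 6.6]
opening: 0.0146
grip_force: 24.7
```

Run:
```python
from h import *
T=ctrl.get_image("top")[:,:,::-1];S=ctrl.get_image("scene")[:,:,::-1]
print(ctrl.get_obs()["tool_pos"],ctrl.get_obs()["contact_force"])
g=np.array([.5734,-.2186,.159]);pt=proj("top",g);ps=proj("scene",g);print(pt,ps)
def c(im,p): 
    x,y=int(p[0])-65,int(p[1])-70; return cv2.resize(im[y:y+140,x:x+130],None,fx=3,fy=3,interpolation=cv2.INTER_CUBIC),(x,y)
a,o1=c(T,pt);b,o2=c(S,ps);print(o1,o2)
cv2.imwrite("pics/m1.png",np.hstack([a,b]))
```

```text
[ 0.54028242 -0.25155517  0.18626253] [-1.71592109 -2.77294322  4.39650241]
[391.23441    239.33606019] [285.98294578 267.33300813]
(326, 169) (220, 197)
```

View pics/m1.png

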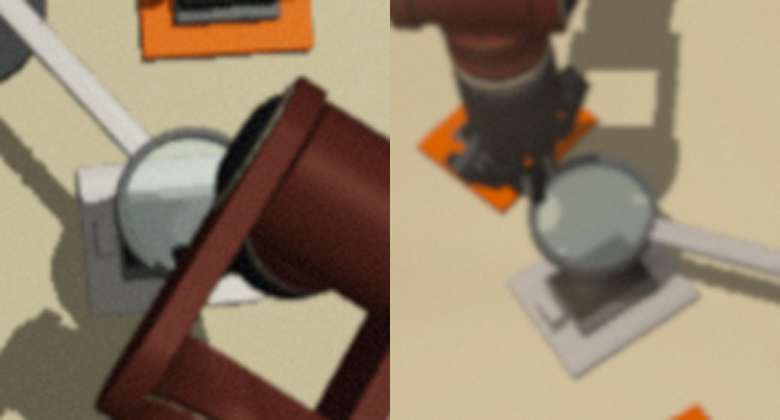

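The lens follows the peg. In the scene view its centre is at about (287,268) against a predicted (286,267). I'll release, rise and check without occlusion.

Emit:
jog_arm(
  deltas=[
    [-1,[0,0,0],[0,0,0]],
    [-1,[0,0,0],[0,0,0]],
    [-1,[0,0,0],[0,0,0]],
    [-1,[0,0,0],[0,0,0]],
    [-1,[0,0,0],[0,0,0]],
    [-1,[0,0,0.05],[0,0,0]],
    [-1,[0,0,0.1],[0,0,0]],
    [-1,[0,0,0.15],[0,0,0]],
    [-1,[0,0,0.2],[0,0,0]],
    [-1,[0,0,0.24],[0,0,0]],
  ],
)

```text
t: 5.37
tool_pos: [0.5397, -0.2491, 0.283]
tool_rot: [-0.386, 3.116, -0.001]
contact_force: [-0.1, -0.1, 0.4]
opening: 0.0853
grip_force: 0.0
```

Emit:
jog_arm(
  deltas=[
    [-1,[-0.3,0.8,0],[0,0,-0.04]],
    [-1,[-0.3,0.8,0],[0,0,-0.08]],
    [-1,[-0.3,0.8,0],[0,0,-0.12]],
    [-1,[-0.3,0.8,0],[0,0,-0.16]],
    [-1,[-0.3,0.8,0],[0,0,-0.165]],
    [-1,[-0.3,0.8,0],[0,0,-0.165]],
    [-1,[-0.3,0.8,0],[0,0,-0.165]],
    [-1,[-0.3,0.8,0],[0,0,-0.165]],
    [-1,[-0.3,0.8,0],[0,0,-0.165]],
    [-1,[-0.3,0.8,0],[0,0,-0.165]],
    [-1,[-0.3,0.8,0],[0,0,-0.165]],
    [-1,[-0.3,0.8,0],[0,0,-0.165]],
  ],
)

```text
t: 6.37
tool_pos: [0.4198, 0.0699, 0.2812]
tool_rot: [0.427, 3.112, -0.001]
contact_force: [-0.6, 0.5, 0.3]
opening: 0.0853
grip_force: 0.0
```

Run:
```python
from h import *
T=ctrl.get_image("top")[:,:,::-1];S=ctrl.get_image("scene")[:,:,::-1]
g=np.array([.5734,-.2186,.159]);pt=proj("top",g);ps=proj("scene",g);print(pt,ps)
def c(im,p): 
    x,y=int(p[0])-65,int(p[1])-70; return cv2.resize(im[y:y+140,x:x+130],None,fx=3,fy=3,interpolation=cv2.INTER_CUBIC),(x,y)
a,o1=c(T,pt);b,o2=c(S,ps);print(o1,o2)
cv2.imwrite("pics/m2.png",np.hstack([a,b]))
```

```text
[391.23441    239.33606019] [285.98294578 267.33300813]
(326, 169) (220, 197)
```

View pics/m2.png

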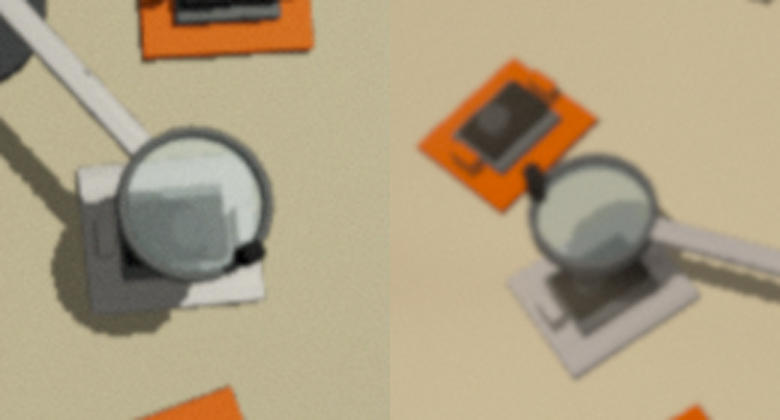

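Top view: lens rim spans columns 117–271 and rows 126–282 of the crop. Scene view: rim columns 530–655, rows 155–273. I'll compute the tangential error and the stylus numbers.

Run:
```python
from h import *
np.set_printoptions(precision=4,suppress=True)
t=(326+194.5/3-.33,169+204.3/3-.33);s=(220+202.8/3-.33,197+214.3/3-.33)
H=np.array([.7525,-.0522]);N=np.array([.5734,-.2186])
for n,L in(("tri",tri(s,t)),("top",at("top",t,.16)),("scene",at("scene",s,.16))):
    d=L[:2]-H;e=N-H
    print(n,L,"r",np.hypot(*d),"dang",np.degrees(np.arctan2(e[1],e[0])-np.arctan2(d[1],d[0])), "err",L[:2]-N)
```

```text
tri [ 0.5784 -0.217   0.1614] r 0.23966842435512237 dang -0.531130004574485 err [0.005  0.0016]
top [ 0.5787 -0.2169  0.16  ] r 0.2394580532356079 dang -0.5730421597056077 err [0.0053 0.0017]
scene [ 0.5776 -0.217   0.16  ] r 0.24031664036225944 dang -0.38818103826625533 err [0.0042 0.0016]
```

Lens radius is 0.240 m as it should be, and the tangential error is about 2 mm, so the lens is centred. Next, the stylus.

Emit:
jog_arm(
  deltas=[
    [-1,[0.084,0.71,0],[0,0,0]],
    [-1,[0.084,0.71,0],[0,0,0]],
    [-1,[0.084,0.71,0],[0,0,0]],
    [-1,[0.084,0.71,0],[0,0,0]],
    [-1,[0.084,0.71,0],[0,0,0]],
    [-1,[0.084,0.71,0],[0,0,0]],
    [-1,[0.084,0.71,0],[0,0,0]],
    [-1,[0.084,0.71,0],[0,0,0]],
    [-1,[0.084,0.71,0],[0,0,0]],
    [-1,[0.084,0.71,0],[0,0,0]],
  ],
)

```text
t: 7.3
tool_pos: [0.4538, 0.3537, 0.2807]
tool_rot: [-0.428, -3.112, 0.002]
contact_force: [0.9, -0.7, -0.5]
opening: 0.0854
grip_force: 0.0
```

Emit:
jog_arm(
  deltas=[
    [-1,[0,0,-0.08],[0,0,0]],
    [-1,[0,0,-0.16],[0,0,0]],
    [-1,[0,0,-0.24],[0,0,0]],
    [-1,[0,0,-0.31],[0,0,0]],
    [-1,[0,0,-0.37],[0,0,0]],
    [-1,[0,0,-0.41],[0,0,0]],
    [-1,[0,0,-0.41],[0,0,0]],
    [-1,[0,0,-0.41],[0,0,0]],
  ],
)

```text
t: 7.97
tool_pos: [0.4531, 0.353, 0.1169]
tool_rot: [-0.429, -3.111, 0.002]
contact_force: [0.9, -0.5, 0.9]
opening: 0.0858
grip_force: 0.0
```

Emit:
jog_arm(
  deltas=[
    [1,[0,0,0],[0,0,0]],
    [1,[0,0,0],[0,0,0]],
    [1,[0,0,0],[0,0,0]],
    [1,[0,0,0],[0,0,0]],
    [1,[0,0,0],[0,0,0]],
    [1,[0,0,0],[0,0,0]],
    [1,[0,0,0],[0,0,0]],
    [1,[0,0,0],[0,0,0]],
    [1,[0,0,0],[0,0,0]],
  ],
  squeeze=50,
)

```text
t: 8.72
tool_pos: [0.4535, 0.355, 0.1183]
tool_rot: [0.425, 3.112, 0.001]
contact_force: [-1.9, -0.4, 5.0]
opening: 0.0232
grip_force: 49.0
```

Emit:
jog_arm(
  deltas=[
    [1,[0,0,0.01],[0,0,0]],
    [1,[0,0,0.04],[0,0,0]],
    [1,[0,0,0.1],[0,0,0]],
    [1,[0,0,0.16],[0,0,0]],
    [1,[0,0,0.22],[0,0,0]],
    [1,[0,0,0.28],[0,0,0]],
    [1,[0,0,0.33],[0,0,0]],
    [1,[0,0,0.33],[0,0,0]],
    [1,[0,0,0.33],[0,0,0]],
  ],
)

```text
t: 9.47
tool_pos: [0.4535, 0.355, 0.2505]
tool_rot: [0.425, 3.111, 0.003]
contact_force: [-0.3, 0.2, -2.8]
opening: 0.0225
grip_force: 49.6
```

Run:
```python
from h import *
T=ctrl.get_image("top")[:,:,::-1];S=ctrl.get_image("scene")[:,:,::-1]
p=ctrl.get_obs()["tool_pos"];print(p)
ps=proj("scene",p-[0,0,.06]);pt=proj("top",p-[0,0,.06])
tip=p-[0,0,.0963];print(proj("scene",tip),proj("top",tip))
def c(im,p): 
    x,y=int(p[0])-50,int(p[1])-65; x=max(x,0);return cv2.resize(im[y:y+130,x:x+100],None,fx=4,fy=4,interpolation=cv2.INTER_CUBIC),(x,y)
a,o1=c(T,pt);b,o2=c(S,ps);print(o1,o2)
cv2.imwrite("pics/s1.png",np.hstack([a,b]))
```

```text
[0.45221853 0.35425227 0.2472416 ]
[438.62712676 154.03085272] [117.06594513 294.13514782]
(59, 229) (391, 80)
```

View pics/s1.png

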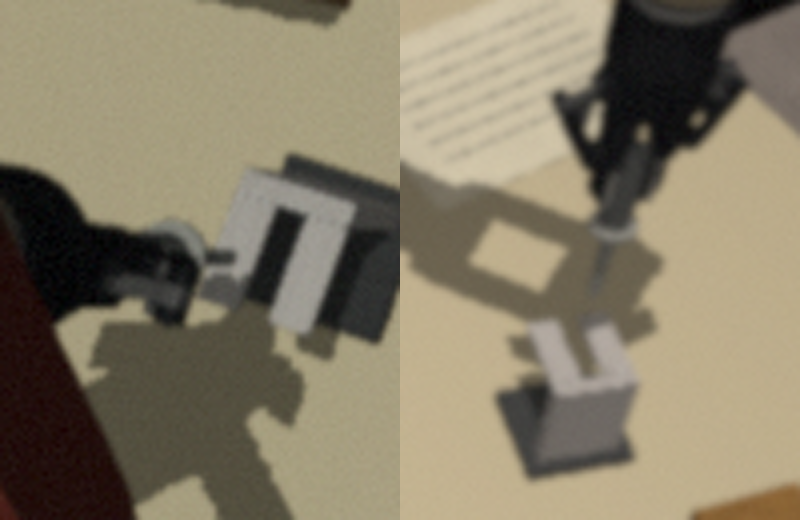

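The stylus is held upright. Its tip appears at top (117,293) / scene (439,153), matching the predicted (117,294) / (438.6,154). Now over the button, with the tip about 6 mm above the mouth.

Emit:
jog_arm(
  deltas=[
    [1,[0.03,-0.05,0],[0,0,0]],
    [1,[0.08,-0.15,0],[0,0,0]],
    [1,[0.135,-0.25,0],[0,0,0]],
    [1,[0.19,-0.35,0],[0,0,0]],
    [1,[0.24,-0.43,0],[0,0,0]],
    [1,[0.267,-0.482,0],[0,0,0]],
    [1,[0.267,-0.482,0],[0,0,0]],
    [1,[0.267,-0.482,-0.06],[0,0,0]],
    [1,[0.267,-0.482,-0.12],[0,0,0]],
    [1,[0.267,-0.482,-0.18],[0,0,0]],
    [1,[0.267,-0.482,-0.215],[0,0,0]],
    [1,[0.267,-0.482,-0.215],[0,0,0]],
  ],
)

```text
t: 10.57
tool_pos: [0.5562, 0.1618, 0.1569]
tool_rot: [-0.424, -3.103, 0.004]
contact_force: [-0.7, 0.3, -1.8]
opening: 0.0231
grip_force: 49.6
```

Run:
```python
from h import *
T=ctrl.get_image("top")[:,:,::-1];S=ctrl.get_image("scene")[:,:,::-1]
p=ctrl.get_obs()["tool_pos"];print(p)
tip=p-[0,0,.0963];ps,pt=proj("scene",tip),proj("top",tip);print(ps,pt)
def c(im,p): 
    x,y=int(p[0])-33,int(p[1])-33; return cv2.resize(im[y:y+66,x:x+66],None,fx=6,fy=6,interpolation=cv2.INTER_CUBIC),(x,y)
a,o1=c(T,pt);b,o2=c(S,ps);print(o1,o2)
cv2.imwrite("pics/b1.png",np.hstack([a,b]))
```

```text
[0.55908921 0.16219551 0.16231058]
[402.45390964 222.10075355] [219.09693171 248.21852336]
(186, 215) (369, 189)
```

View pics/b1.png

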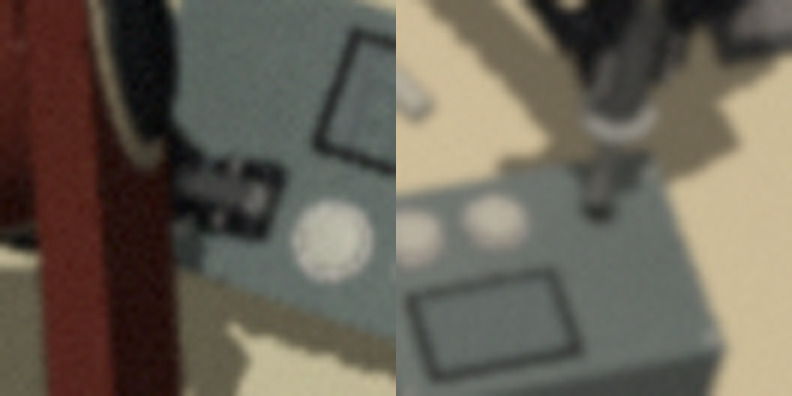

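In the scene view the tip ends over the hole, at about (403,223), as computed. I'll descend slowly into the recess.

Emit:
jog_arm(
  deltas=[
    [1,[0,0,-0.006],[0,0,0]],
    [1,[0,0,-0.012],[0,0,0]],
    [1,[0,0,-0.018],[0,0,0]],
    [1,[0,0,-0.024],[0,0,0]],
    [1,[0,0,-0.03],[0,0,0]],
    [1,[0,0,-0.035],[0,0,0]],
    [1,[0,0,-0.035],[0,0,0]],
    [1,[0,0,-0.035],[0,0,0]],
  ],
)

```text
t: 11.33
tool_pos: [0.5597, 0.1619, 0.1491]
tool_rot: [-0.426, -3.112, 0.0]
contact_force: [0.1, -1.0, -1.9]
opening: 0.0227
grip_force: 49.6
```

Emit:
jog_arm(
  deltas=[
    [1,[0,0,-0.005],[0,0,0]],
    [1,[0,0,-0.01],[0,0,0]],
    [1,[0,0,-0.015],[0,0,0]],
    [1,[0,0,-0.02],[0,0,0]],
    [1,[0,0,-0.02],[0,0,0]],
    [1,[0,0,-0.02],[0,0,0]],
  ],
)

```text
t: 11.83
tool_pos: [0.5602, 0.1619, 0.1418]
tool_rot: [0.425, 3.112, 0.0]
contact_force: [-0.5, -1.2, 1.9]
opening: 0.0232
grip_force: 49.9
```

Emit:
jog_arm(
  deltas=[
    [1,[0,0,-0.004],[0,0,0]],
    [1,[0,0,-0.008],[0,0,0]],
    [1,[0,0,-0.01],[0,0,0]],
    [1,[0,0,-0.01],[0,0,0]],
  ],
)

```text
t: 12.17
tool_pos: [0.5606, 0.162, 0.139]
tool_rot: [0.425, 3.111, 0.0]
contact_force: [-2.4, -1.0, 7.6]
opening: 0.0228
grip_force: 50.7
```

Emit:
jog_arm(
  deltas=[
    [1,[0,0,-0.003],[0,0,0]],
    [1,[0,0,-0.004],[0,0,0]],
    [1,[0,0,-0.004],[0,0,0]],
    [1,[0,0,-0.004],[0,0,0]],
    [1,[0,0,-0.004],[0,0,0]],
    [1,[0,0,-0.004],[0,0,0]],
    [1,[0,0,-0.004],[0,0,0]],
    [1,[0,0,-0.004],[0,0,0]],
    [1,[0,0,-0.004],[0,0,0]],
    [1,[0,0,-0.004],[0,0,0]],
    [1,[0,0,-0.004],[0,0,0]],
    [1,[0,0,-0.004],[0,0,0]],
  ],
)

```text
t: 13.17
tool_pos: [0.561, 0.162, 0.1388]
tool_rot: [0.425, 3.11, 0.001]
contact_force: [-3.1, -1.0, 11.3]
opening: 0.0226
grip_force: 51.2
```

Bottomed: z no longer follows the command and the force rises to 11 N. It has been held for over 1 s. Now lift and return.

Emit:
jog_arm(
  deltas=[
    [1,[0,0,0.02],[0,0,0]],
    [1,[0,0,0.06],[0,0,0]],
    [1,[0,0,0.12],[0,0,0]],
    [1,[0,0,0.18],[0,0,0]],
    [1,[0,0,0.24],[0,0,0]],
    [1,[0,0,0.284],[0,0,0]],
    [1,[0,0,0.284],[0,0,0]],
    [1,[0,0,0.284],[0,0,0]],
  ],
)

```text
t: 13.83
tool_pos: [0.5601, 0.162, 0.2495]
tool_rot: [0.425, 3.111, 0.001]
contact_force: [0.2, -0.3, -1.8]
opening: 0.0232
grip_force: 49.9
```

Emit:
jog_arm(
  deltas=[
    [1,[-0.03,0.05,0],[0,0,0]],
    [1,[-0.08,0.15,0],[0,0,0]],
    [1,[-0.135,0.25,0],[0,0,0]],
    [1,[-0.19,0.35,0],[0,0,0]],
    [1,[-0.24,0.43,0],[0,0,0]],
    [1,[-0.267,0.482,0],[0,0,0]],
    [1,[-0.267,0.482,0],[0,0,0]],
    [1,[-0.267,0.482,0],[0,0,0]],
    [1,[-0.267,0.482,0],[0,0,0]],
  ],
)

```text
t: 14.58
tool_pos: [0.4525, 0.354, 0.247]
tool_rot: [-0.425, -3.11, 0.004]
contact_force: [-0.6, -0.1, -1.9]
opening: 0.0234
grip_force: 49.8
```

Emit:
jog_arm(
  deltas=[
    [1,[0,0,-0.05],[0,0,0]],
    [1,[0,0,-0.1],[0,0,0]],
    [1,[0,0,-0.15],[0,0,0]],
    [1,[0,0,-0.2],[0,0,0]],
    [1,[0,0,-0.24],[0,0,0]],
    [1,[0,0,-0.28],[0,0,0]],
    [1,[0,0,-0.3],[0,0,0]],
    [1,[0,0,-0.31],[0,0,0]],
    [1,[0,0,-0.31],[0,0,0]],
  ],
)

```text
t: 15.33
tool_pos: [0.4529, 0.3534, 0.1241]
tool_rot: [-0.427, -3.111, 0.003]
contact_force: [-0.8, -0.9, -1.5]
opening: 0.0227
grip_force: 49.7
```

Now creep down the last few mm until contact.

Emit:
jog_arm(
  deltas=[
    [1,[0,0,-0.004],[0,0,0]],
    [1,[0,0,-0.008],[0,0,0]],
    [1,[0,0,-0.012],[0,0,0]],
    [1,[0,0,-0.015],[0,0,0]],
    [1,[0,0,-0.015],[0,0,0]],
    [1,[0,0,-0.015],[0,0,0]],
  ],
)

```text
t: 15.83
tool_pos: [0.4531, 0.3548, 0.1195]
tool_rot: [0.425, 3.112, 0.0]
contact_force: [0.1, 0.4, -1.4]
opening: 0.023
grip_force: 49.7
```

Emit:
jog_arm(
  deltas=[
    [1,[0,0,-0.003],[0,0,0]],
    [1,[0,0,-0.005],[0,0,0]],
    [1,[0,0,-0.005],[0,0,0]],
    [1,[0,0,-0.005],[0,0,0]],
  ],
)

```text
t: 16.17
tool_pos: [0.4533, 0.3549, 0.1183]
tool_rot: [0.425, 3.112, 0.001]
contact_force: [-1.7, -0.8, 5.6]
opening: 0.0227
grip_force: 50.2
```

Seated at the same height as when it was picked up. Release, rise, check.

Emit:
jog_arm(
  deltas=[
    [0.3,[0,0,0],[0,0,0]],
    [0.2,[0,0,0],[0,0,0]],
    [-0.2,[0,0,0],[0,0,0]],
    [-1,[0,0,0],[0,0,0]],
    [-1,[0,0,0],[0,0,0]],
    [-1,[0,0,0],[0,0,0]],
    [-1,[0,0,0],[0,0,0]],
    [-1,[0,0,0],[0,0,0]],
    [-1,[0,0,0],[0,0,0]],
  ],
)

```text
t: 16.92
tool_pos: [0.4531, 0.3547, 0.1173]
tool_rot: [0.426, 3.113, 0.0]
contact_force: [0.0, 0.0, -0.1]
opening: 0.0853
grip_force: 0.0
```

Emit:
jog_arm(
  deltas=[
    [-1,[0,0,0.03],[0,0,0]],
    [-1,[0,0,0.09],[0,0,0]],
    [-1,[0,0,0.17],[0,0,0]],
    [-1,[0,0,0.25],[0,0,0]],
    [-1,[0,0,0.33],[0,0,0]],
    [-1,[0,0,0.4],[0,0,0]],
    [-1,[-0.08,0,0.4],[0,0,0]],
    [-1,[-0.16,-0.1,0.4],[0,0,0]],
    [-1,[-0.2,-0.3,0.4],[0,0,0]],
    [-1,[-0.2,-0.5,0.4],[0,0,0]],
    [-1,[-0.2,-0.5,0.4],[0,0,0]],
    [-1,[-0.2,-0.5,0.4],[0,0,0]],
  ],
)

```text
t: 17.92
tool_pos: [0.3724, 0.1561, 0.2784]
tool_rot: [0.422, 3.111, 0.001]
contact_force: [1.0, -0.1, -0.5]
opening: 0.0854
grip_force: 0.0
```

Run:
```python
from h import *
T=ctrl.get_image("top")[:,:,::-1];S=ctrl.get_image("scene")[:,:,::-1]
print(ctrl.get_obs()["t"],ctrl.get_obs()["tool_pos"])
c=lambda im,x,y:cv2.resize(im[y:y+200,x:x+130],None,fx=3,fy=3,interpolation=cv2.INTER_CUBIC)
a=c(T,60,180);b=c(S,380,110);cv2.imwrite("pics/f1.png",np.hstack([a,b]))
for n,im in(("top",T),("scene",S)):
    d=cv2.absdiff(im,cv2.imread(f"pics/{n}0.png")).max(2)>50
    k,_,st,_=cv2.connectedComponentsWithStats(d.astype(np.uint8)); print(n,[s.tolist() for s in st[1:] if s[4]>40])
```

```text
18.0167 [0.37333381 0.15309264 0.27859478]
top [[312, 157, 30, 43, 580], [298, 196, 61, 112, 2443], [309, 200, 42, 40, 435], [361, 203, 13, 14, 50], [365, 211, 52, 50, 385], [366, 231, 40, 28, 824], [353, 235, 11, 18, 118], [343, 244, 18, 34, 406], [361, 261, 36, 20, 389], [78, 317, 152, 163, 17570], [0, 433, 61, 47, 1322]]
scene [[241, 0, 39, 56, 1372], [276, 0, 31, 39, 786], [295, 0, 115, 178, 7052], [450, 5, 12, 18, 98], [282, 33, 70, 60, 1720], [390, 71, 71, 27, 1190], [320, 78, 39, 18, 549], [232, 81, 18, 31, 288], [253, 85, 29, 11, 74], [294, 210, 79, 84, 1612], [264, 248, 101, 53, 856], [282, 265, 16, 11, 46], [287, 277, 13, 8, 69]]
```

View pics/f1.png

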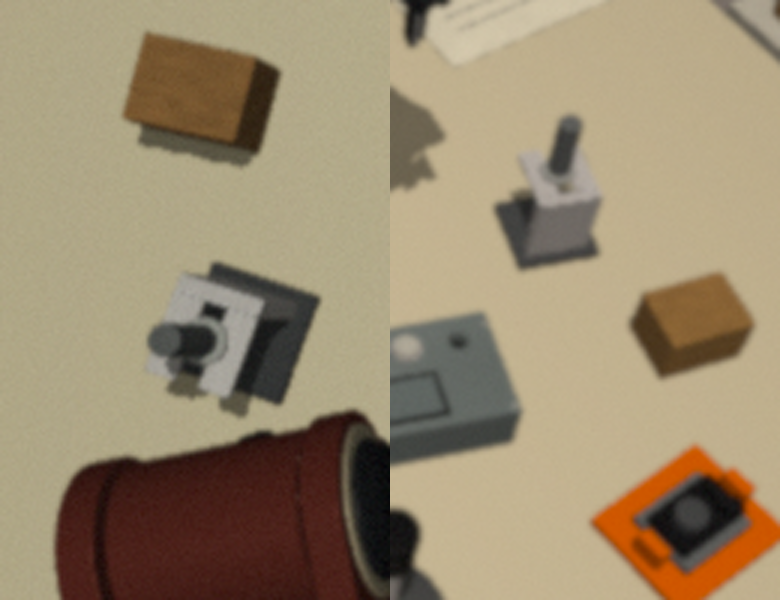

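The stylus hangs upright in the fork: its handle top is at scene crop (569,122), with the collar on the prongs in both views. Carton, marker and bin show no change; the only differences are the arm, its shadows and the magnifier.

```bash
python3 -c "
from station import ctrl
print(ctrl.finish_job())"
```

```text
the job is handed in; nothing more can be done
None
```

The job is handed in at about 18 s: the lens is over the nest (by my measurement about 2 mm off along its swing and 4–5 mm in all), the reset button was pressed to its stop and held for over 0.5 s, the stylus hangs in its fork again, and the bin, carton and marker were left undisturbed.

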